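# Hold the over-centre counter scale on its red hand

### The job

Work the kitchen rocker scale by its sprung orange hand lever only: bring the yellow ball of the black pointer onto the red set hand's flag and keep it on the flag for five seconds so that the reading can be taken. Then let the rocker gently back down onto its rest, without dropping it or running it over to the far stop, and let go of the lever. The white jar stays standing in its pan; do not touch the beam, the jar or the red hand, and leave the mug and tin alone.

Things in the scene. Friction and masses are not known exactly. Their poses are not given: they have to be found in the camera images.
- stand: Fixed blue base of the scale, 190 x 420 x 18 mm, two uprights and a white dial plate (top 403 mm high). Origin on the table under the pivot. Its x axis runs along the axle (the robot's side is -x), +y is the jar side, -y the counterweight and lever side. Place and yaw vary.
- pivot (a point): Point on the axle, 200 mm above the stand's origin. Rocker, hand lever, pointer and red hand all turn about this axle. Gravity turns the lifted rocker (angle a) back to rest with W cos a - 0.94 sin a (N m): it is top-heavy. W is about 0.56 but hidden, 0.42 to 0.70; the 0.94 varies by 10 percent. Inertia with jar about 0.092 kg m2.
- rocker (a joint): Angle a of the whole rocker (beam, pan, counterweight, pointer), rad. 0: at rest on its stop, beam level; grows as the jar side rises and the lever side sinks; far stop at 0.46. Damping only 0.03 N m s/rad. Being top-heavier than the lever's spring is stiff, it runs away to one side (by a factor e in about 0.6 s) when the lever is held still: correct all the time.
- lever (a joint): Angle of the hand lever relative to the rocker, rad; 0: spring free. Grows as its end is pushed down; the torsion spring then lifts the rocker with 0.70 N m per rad (damping 0.015). Range -0.5 to 1.3; pressed at rest, the rocker lifts off at 0.6 to 1.0. The lever's slope below horizontal is rocker + lever - 0.5. Weighs 200 g, balanced by its tail.
- lever_grip (a point): Centre of the orange handle bar at the lever's -y end: round, 26 mm diameter, 60 mm long along the stand's x, 160 mm from the axle, at stand x = -0.140 (robot's side). Push it down from above with closed fingertips (2 to 7 N) or pinch it. At the start the lever rises 0.5 rad, bar centre 277 mm high; at lift-off 185 to 120 mm.
- set_hand (a joint): Setting of the red hand, rad, on the same scale as rocker: the pointer is centred on the red flag when rocker equals this value. Differs at each start (0.14 to 0.28), stays where it is.
- flag_mid (a point): Middle of the 28 mm wide red flag at the end of the red hand, 160 mm from the axle, in front of the white dial on the far (+x) side of the scale, given in the pointer's plane (stand x = 0.060).
- pointer_tip (a point): Yellow ball (12 mm) near the end of the thin black pointer, 160 mm from the axle (stand x = 0.060). At rest the pointer leans 0.22 rad from the vertical towards the jar side; it moves towards -y as rocker grows.
- beam: Beam of the rocker, 2.8 kg: dark steel bar 400 x 30 x 20 mm with a dark counterweight cylinder (72 mm diameter, top 82 mm above the axle, 160 mm to -y, stand x = 0), a round aluminium pan (about 110 mm, rim 21 mm above the axle) 170 mm to +y, and the pointer. Origin on the axle. Not to be touched.
- jar: White storage jar with wooden lid, 84 mm diameter, 110 mm high, standing loose in the pan (pan floor 10 mm above the axle); origin under its centre. About 0.5 kg, hidden mass differs by up to 14 percent.
- mug: Blue mug, 84 mm wide, 95 mm high, bystander; origin under its centre.
- tin: Green tin, 70 mm wide, 120 mm high, bystander; origin under its centre.

How it is judged:
On the way, in this order (a step that is already met when the one before it is completed fails the run):
1. the pointer's yellow ball has stayed on the red flag for five seconds (distance between pointer_tip and flag_mid below 0.014 m), for 5 s.
2. the rocker is back on its rest (value of joint rocker below 0.03 rad), for 0.5 s.
At the end, for the whole second after the job is handed in: The rocker rests on its stop (within 0.03 rad) and is still, the hand lever is free (within 0.1 rad of its spring-free place), and the jar stands upright (within 0.1 rad) and still in its pan (within 15 mm of its middle) (value of joint rocker below 0.03 rad and angular speed of beam below 0.1 rad/s and value of joint lever between -0.1 and 0.1 rad and angle between jar's own z axis and vertical below 0.1 rad and z of jar in the frame of beam between 0.003 and 0.018 m and y of jar in the frame of beam between 0.155 and 0.185 m and linear speed of jar below 0.03 m/s); the robot touches nothing.
It fails at once if the rocker falls or is swung onto its rest (faster than 0.5 rad/s within 0.06 rad of it) (value of joint rocker below 0.06 rad and velocity of joint rocker below -0.5 rad/s).
It fails at once if the rocker runs over to its far stop (value of joint rocker above 0.44 rad).
It fails at once if the robot pushes the beam (with its pan or counterweight) or the jar (contact force between any of the arm, the fingers and beam above 0.5 N or contact force between any of the arm, the fingers and jar above 0.5 N).
It fails at once if the jar tips over or the red hand is moved (angle between jar's own z axis and vertical above 0.7 rad or distance of flag_mid from where it was at the start of the episode above 0.006 m).
It fails at once if the mug or the tin is pushed about (distance of any of mug, tin from where it was at the start of the episode above 0.03 m).
It also fails if it takes over 64 s, if anything falls off the work surface, if the arm or the gripper's body presses on something with over 40 N, if the wrist force passes 120 N, or if a joint passes its speed limit or range.

### The arm

A 6-joint arm with a two-finger parallel gripper is mounted at the origin on the work surface. World frame = base frame: x ahead of the robot, y to its left, z up, the work surface at z = 0. Lengths are in m, angles in rad, forces in N, time in s.
With the tool pointing down it reaches from about 0.35 to 0.975 m from the base axis. Payload 4.9 kg.
Tool frame: the origin (TCP) lies midway between the tips of the shut fingers; the grasp point (between the pads) lies r.pinch_z behind it (r.pinch_z is the distance from the TCP to the grasp point, in m); z points along the fingers, y is the line along which they close (so a half turn about z gives the same grasp; the last joint's range is limited). The gripper opens to 85 mm and grips with 20 to 120 N. Pads are 22 mm wide; open, the fingers measure 114 mm over their backs; the gripper's body (76 mm by 85 mm) begins 54 mm behind the grasp point. The pads swing forward as they close: fully open they stand 13 mm farther back than shut.
Start: joints at [-0.119, 0.053, 1.613, -0, 1.476, -0.119], TCP at [0.625, 0, 0.231] pointing down, gripper open.
Joint ranges: [-3.01, 3.01], [-1.01, 2.22], [0.06, 2.58], [-1.02, 4.17], [0.09, 2.62], [-3.14, 3.14]. Speed limits (rad/s): [2.57, 2.57, 3.14, 3.14, 3.14, 3.14].

### API

Orientations are given as a unit quaternion [x, y, z, w].
In Python, from cell import r gives the robot as it stands. The module is installed in compiled form; this text tells all that it offers.
- The arm moves only by the shell command python3 -m inch 'ROWS'. ROWS is a JSON object of lists of equal length, an entry for each row: "xyz": the shift along the world's x, y, z scaled (see below), a list of three; "turn": the turn, a rotation vector about the world's x, y, z scaled (see below), a list of three; "claw": the opening, from -1 (shut) to 1 (fully open). In form: {"xyz": [[tx, ty, tz], ...], "turn": [[wx, wy, wz], ...], "claw": [claw, ...]}. A call has 1 to 8 rows; each row is the pose to reach, as a shift and turn from the pose commanded when the call began, turning the shorter way round; what a row does not reach only later rows make up. The controller multiplies each number of a shift by 200 mm and each number of a turn by 180 degrees. A row lasts 1/8 s, in which the tool goes at most 62.5 mm and 10.7 degrees, less where a joint would pass 70% of its speed; a pose out of reach is approached as far as the arm can. A call with a number of a shift or a turn outside -1 to 1 is refused whole. A call with a gripper value outside its range is refused whole. The fingers move at their own pace and stop on an object; the grip force is fixed at half the most. Time passes only in rows, so rows that repeat a pose let the fingers close. It gives the time, the measured TCP pose, the force, the opening and the grip force at its end, in the units of the state.
- r.get_obs(): the state, without advancing time (a new reading comes with each control period).
- r.read_camera(name): name is "scene" or "side" or "wrist"; returns the picture (384x512x3 uint8, red, green, blue); there is no depth.
- r.camera_info(name): a dict with "fov_y" (degrees; the focal length in pixels is half the picture's height over the tangent of half this angle, whatever the lens; pixels are square), "cx", "cy" (the principal point, pixels), "camera_from_world" (4x4, takes a point from world to camera coordinates); the wrist camera has in their place "tool_from_camera" (4x4, takes a point from camera to tool coordinates, whose origin is the TCP and whose axes are the flange's). Camera axes: x right, y down, z forward; pixel columns grow to the right and rows downward; lengths in m; the calibration is good to about 2 mm. A picture is of the moment at which its call begins: read the wrist's pose just before it. camera_info takes no time and is no camera call.
- r.finish_job(): hands the job in; it is judged then, once.
The state is a dict: "time": time; "qpos": joint angles; "qd": joint speeds; "tau": joint torques, N m; "eef_pos": TCP position; "eef_rot": TCP orientation; "wrist_force": force on the tool from outside, world axes, zero at the start; "moment": the same for the moment, N m; "width": finger opening in m; "gripper_force": force on a finger pad.
Only numpy, scipy, OpenCV 4.12 (cv2) and the standard library are available. Lean on these libraries where they do the work, as an engineer would, in place of code of your own. Each camera call takes 0.05 s, during which the arm holds its last target. There are 200 camera calls.

## Working session

There is one attempt and no reset: what is moved stays moved. The work goes in short steps, Python scripts to look and compute and a shell command to move; the robot and the scene stay as the last step left them, time stands still between calls to the robot, and variables do not carry over. Pictures are saved under pics/ and viewed, at most 10 in all, crops included, and the job is handed in when it is done.

```bash
mkdir -p pics
python3 - <<'E'
from cell import r
import cv2,numpy as np
o=r.get_obs(); print(o, r.pinch_z)
for n in("scene","side"):
    im=r.read_camera(n); np.save(f"pics/{n}0.npy",im); cv2.imwrite(f"pics/{n}0.png",im[:,:,::-1]); i=r.camera_info(n); print(n,i)
print(r.camera_info("wrist"))
E
```

```text
{'time': 0.0, 'qpos': array([-1.18973046e-01,  5.33606507e-02,  1.61430238e+00,  2.73388022e-05,
        1.47598584e+00, -1.19040309e-01]), 'qd': array([-0.00034875,  0.00032422, -0.00012407,  0.00058939, -0.00083517,
        0.00106862]), 'tau': array([ 2.70554956e-04, -3.93670499e+01, -3.70175600e+01, -1.62778279e-04,
        6.93513779e-03, -6.06393527e-06]), 'eef_pos': array([6.24378140e-01, 9.92587670e-05, 2.30055657e-01]), 'eef_rot': array([ 7.07083551e-01,  7.07129263e-01, -6.24833791e-04, -8.16563974e-04]), 'wrist_force': array([0.74806033, 0.08010758, 0.10969321]), 'moment': array([ 0.03633456, -0.00865945, -0.00546099]), 'gripper_force': 0.0, 'width': 0.08586886572027741} 0.0187
scene {'fov_y': 43.38576355581411, 'cx': 261.6775556315913, 'cy': 200.30309656277137, 'camera_from_world': array([[ 0.71562317,  0.6984812 , -0.00273692, -0.38176421],
       [ 0.55149113, -0.56742165, -0.61146562, -0.13611963],
       [-0.42865023,  0.43606958, -0.79126627,  2.24683454],
       [ 0.        ,  0.        ,  0.        ,  1.        ]])}
side {'fov_y': 50.82267559949121, 'cx': 257.5061939048166, 'cy': 193.1111190607974, 'camera_from_world': array([[ 0.90473178, -0.42597305, -0.00271418, -0.4710816 ],
       [-0.25750778, -0.54182756, -0.8000704 ,  0.30116941],
       [ 0.33933781,  0.72454803, -0.59989999,  1.49632946],
       [ 0.        ,  0.        ,  0.        ,  1.        ]])}
{'fov_y': 59.56187479004835, 'cx': 253.86413235148905, 'cy': 195.09669575993018, 'tool_from_camera': array([[ 1.28069523e-04, -9.58269964e-01, -2.85864756e-01,
         7.22010929e-02],
       [ 9.99999983e-01,  8.52724581e-05,  1.62158799e-04,
        -3.00650578e-04],
       [-1.31015516e-04, -2.85864772e-01,  9.58269959e-01,
        -1.42939160e-01],
       [ 0.00000000e+00,  0.00000000e+00,  0.00000000e+00,
         1.00000000e+00]])}
```

View pics/scene0.png

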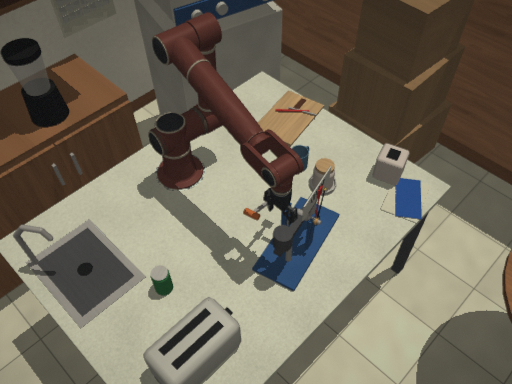

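View pics/side0.png

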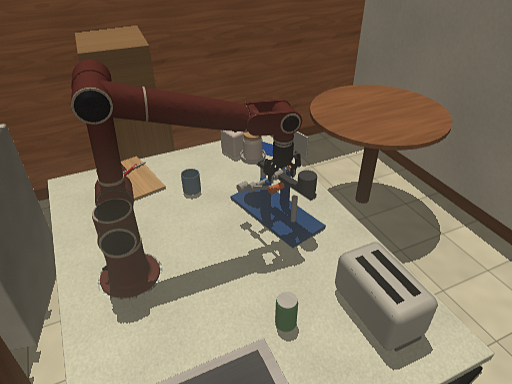

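Run:
```python
import cv2,numpy as np
from cell import r
a=np.load("pics/scene0.npy")[130:295,225:365,::-1]; b=np.load("pics/side0.npy")[110:250,200:340,::-1]
w=r.read_camera("wrist")[:,:,::-1]; cv2.imwrite("pics/wrist0.png",w)
f=lambda i:cv2.resize(i,(400,440),interpolation=cv2.INTER_CUBIC)
cv2.imwrite("pics/crop0.png",np.hstack([f(a),f(b)]))
```

```text
(no output)
```

View pics/crop0.png

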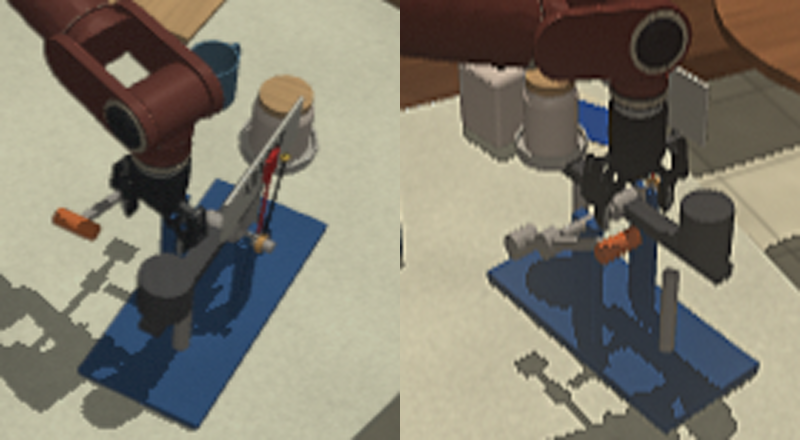

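View pics/wrist0.png

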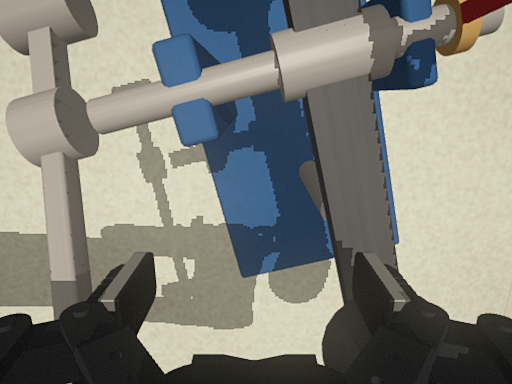

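```bash
cat > h.py <<'E'
import numpy as np,cv2
from cell import r
C={}
for n in("scene","side"):
    i=r.camera_info(n);T=np.array(i["camera_from_world"]);f=192/np.tan(np.radians(i["fov_y"]/2));C[n]=(T[:3,:3],T[:3,3],f,i["cx"],i["cy"])
def proj(n,p):
    R,t,f,cx,cy=C[n];q=np.atleast_2d(p)@R.T+t;return q[:,:2]/q[:,2:]*f+[cx,cy]
def ray(n,uv):
    R,t,f,cx,cy=C[n];d=R.T@[(uv[0]-cx)/f,(uv[1]-cy)/f,1];return -R.T@t,d
def onplane(n,uv,P,N):
    o,d=ray(n,uv);return o+d*((np.array(P)-o)@N)/(d@N)
def onz(n,uv,z): return onplane(n,uv,[0,0,z],np.array([0,0,1.]))
E
python3 - <<'E'
from h import *
a=np.load("pics/scene0.npy");hsv=cv2.cvtColor(a,cv2.COLOR_RGB2HSV)
m=cv2.inRange(hsv,(100,110,40),(120,255,255));k=np.zeros_like(m);k[190:300,245:350]=m[190:300,245:350]
c=max(cv2.findContours(k,0,2)[0],key=cv2.contourArea);hull=cv2.convexHull(c)
ap=cv2.approxPolyDP(hull,6,True)[:,0];print(ap.tolist(),[onz("scene",u,.018).round(3).tolist() for u in ap])
w=np.array([onz("scene",u,.018)[:2] for u in hull[:,0]],np.float32);print(cv2.minAreaRect(w))
for n in("scene","side"):
    a=np.load(f"pics/{n}0.npy");hsv=cv2.cvtColor(a,cv2.COLOR_RGB2HSV)
    for nm,lo,hi in(("orange",(5,150,120),(14,255,255)),("yellow",(20,120,110),(32,255,255)),("red",(0,170,90),(4,255,255)),("red2",(173,170,90),(180,255,255))):
        m=cv2.inRange(hsv,lo,hi);N,_,s,ce=cv2.connectedComponentsWithStats(m)
        print(n,nm,[(s[i].tolist(),ce[i].round(1).tolist()) for i in range(1,N) if s[i][4]>2 and 200<ce[i][0]<360 and 120<ce[i][1]<300])
E
```

```text
[[338, 214], [294, 289], [253, 269], [271, 241], [319, 206]] [[0.69, 0.308, 0.018], [0.793, -0.089, 0.018], [0.619, -0.136, 0.018], [0.579, 0.008, 0.018], [0.604, 0.284, 0.018]]
((0.6541444063186646, 0.08574503660202026), (0.18569894134998322, 0.41822025179862976), 14.042058944702148)
scene orange [([245, 208, 11, 8, 38], [249.4, 211.2])]
scene yellow [([323, 188, 3, 2, 4], [324.2, 188.5])]
scene red [([319, 186, 3, 5, 11], [320.1, 188.3])]
scene red2 []
side orange [([319, 120, 3, 4, 6], [320.2, 121.3]), ([335, 120, 3, 2, 4], [336.0, 120.5]), ([348, 121, 2, 3, 3], [348.7, 122.0]), ([351, 121, 3, 4, 6], [352.2, 122.2]), ([355, 121, 2, 2, 3], [355.7, 121.3]), ([269, 184, 11, 5, 27], [274.8, 186.3])]
side yellow []
side red []
side red2 []
```

```bash
cat >> h.py <<'E'
O=np.array([.654,.086,0]);YAW=.2475
def axes(): c,s=np.cos(YAW),np.sin(YAW);return np.array([[c,s,0],[-s,c,0],[0,0,1.]])
def W(p): return O+np.atleast_2d(p)@axes()
def tip(a): th=.22-np.asarray(a,float);return W(np.stack([.06+0*th,.16*np.sin(th),.2+.16*np.cos(th)],-1))
E
python3 - <<'E'
from h import *
(o1,d1),(o2,d2)=ray("scene",(249.4,211.2)),ray("side",(274.8,186.3))
s=np.linalg.lstsq(np.c_[d1,-d2],o2-o1,rcond=None)[0];p,q=o1+d1*s[0],o2+d2*s[1];print("bar",p,q,(axes()@((p+q)/2-O)))
print("pred",W([-.14,-.1404,.2767]),proj("scene",W([-.14,-.1404,.2767])),proj("side",W([-.14,-.1404,.2767])))
print(proj("scene",tip([0,.1,.2,.3,.4])).round(1),proj("scene",W([[0.06,0,.2],[-.14,0,.2]])))
cv2.imwrite("pics/ptr.png",cv2.resize(np.load("pics/scene0.npy")[165:225,290:350,::-1],(600,600),interpolation=0))
E
python3 -m inch '{"xyz":[[0,0,0.3],[0,0,0.6],[-0.18,-0.2,0.75],[-0.36,-0.42,0.75]],"turn":[[0,0,0],[0,0,0],[0,0,0],[0,0,0]],"claw":[-1,-1,-1,-1]}'
```

```text
bar [ 0.5514332  -0.08099583  0.28530334] [ 0.5518387  -0.0816706   0.28474462] [-0.14023825 -0.13715698  0.28502398]
pred [[ 0.55266141 -0.08441904  0.2767    ]] [[249.02394646 213.33848699]] [[275.30040883 188.45459082]]
[[321.9 188.5]
 [320.  191. ]
 [318.1 193.8]
 [316.  197. ]
 [314.  200.5]] [[313.89121075 220.69630407]
 [267.98478607 199.80975667]]
time: 0.65
eef_pos: [0.5532, -0.0847, 0.3854]
eef_rot: [0.706, 0.708, 0.001, 0.003]
wrist_force: [0.9, -0.9, -0.4]
width: 0.0121
gripper_force: 0.0
```

View pics/ptr.png

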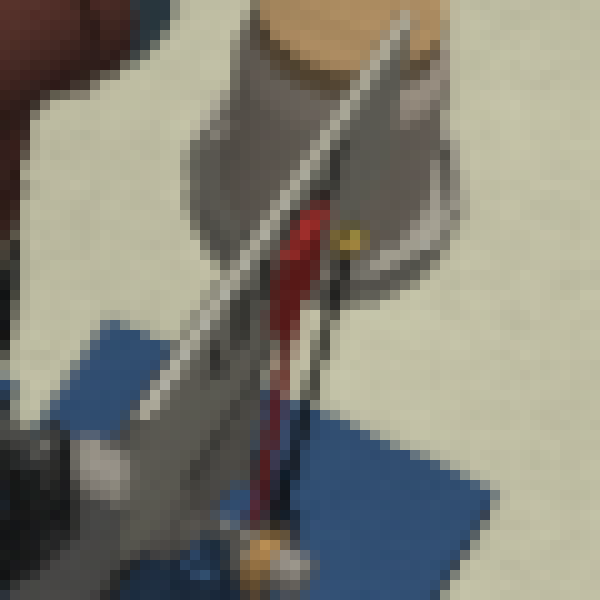

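```bash
cat >> h.py <<'E'
def ball(im):
    x0,y0,x1,y1=300,180,340,212
    h=cv2.cvtColor(im,cv2.COLOR_RGB2HSV)[y0:y1,x0:x1].astype(float)
    w=np.clip(h[...,1]-90,0,None)*((h[...,0]>=15)&(h[...,0]<=34)&(h[...,2]>70))
    n,l,s,c=cv2.connectedComponentsWithStats((w>0).astype(np.uint8))
    if n<2:return None,0
    i=max(range(1,n),key=lambda i:w[l==i].sum());w=w*(l==i);yy,xx=np.mgrid[y0:y1,x0:x1]
    return np.array([(xx*w).sum(),(yy*w).sum()])/w.sum(),w.sum()
G=np.linspace(-.1,.5,601);GP=proj("scene",tip(G))
def angle(uv,off): d=GP+off-uv;i=(d**2).sum(1).argmin();return G[i],np.linalg.norm(d[i])
E
python3 - <<'E'
from h import *
from scipy.optimize import fsolve
im0=np.load("pics/scene0.npy");b0,s0=ball(im0);print(b0,s0)
ob=[ball(r.read_camera("scene")) for _ in range(3)];print(ob)
im=r.read_camera("scene");np.save("pics/s1.npy",im)
off=b0-GP[100];print("off",off)
h=cv2.cvtColor(im,cv2.COLOR_RGB2HSV).astype(int);m=((h[...,0]<=5)|(h[...,0]>=174))&(h[...,1]>130)&(h[...,2]>60);m[:182]=0;m[206:]=0;m[:,:300]=0;m[:,335:]=0
ys,xs=np.nonzero(m)
n,l,s,c=cv2.connectedComponentsWithStats(m.astype(np.uint8));print(s[1:].tolist(),c[1:])
for y in range(182,222):
    print(y,np.nonzero(((h[y,300:335,0]<=6)|(h[y,300:335,0]>=172))&(h[y,300:335,1]>110))[0]+300,end=";")
o=[r.get_obs() for _ in range(2)];print(o[0]["wrist_force"],o[0]["eef_pos"],o[0]["width"],o[0]["time"])
E
```

```text
[324.2535545  188.62085308] 422.0
[(array([324.29234339, 188.5962877 ]), np.float64(431.0)), (array([324.27845036, 188.62227603]), np.float64(413.0)), (array([324.2481203 , 188.60902256]), np.float64(399.0))]
off [2.38337692 0.14443907]
[[317, 185, 6, 14, 42], [317, 205, 1, 1, 1]] [[319.23809524 191.26190476]
 [317.         205.        ]]
182 [];183 [];184 [];185 [321 322];186 [320 321 322];187 [319 320 321 322];188 [319 320 321];189 [318 319 320 321];190 [318 319 320 321];191 [318 319 320 321];192 [317 318 319 320 321];193 [317 318 319 320];194 [317 318 319 320];195 [317 318 319];196 [317 318 319];197 [317 318 319];198 [318];199 [318];200 [318];201 [];202 [318];203 [318];204 [317];205 [317];206 [317];207 [317];208 [317];209 [];210 [316];211 [316];212 [316];213 [316];214 [316];215 [316];216 [315];217 [];218 [];219 [];220 [];221 [];[-0.45732277 -0.07598924 -0.03137965] [ 0.55258239 -0.08448685  0.38118504] 0.000268239819016526 0.85
```

```bash
python3 - <<'E'
from h import *
from scipy.optimize import fsolve
off=np.array([2.40,.14])
f=lambda p,c,R:proj("scene",W([p[0],R*np.sin(.22-p[1]),.2+R*np.cos(.22-p[1])]))[0]+off-c
for R,c in((.16,(319.24,191.26)),(.155,(319.24,191.26)),(.165,(319.24,191.26)),(.09,(317.9,203)),(.05,(316,212.5))): 
    print(R,fsolve(f,[.05,.2],(np.array(c),R)))
for x in(.042,.045,.048,.052):
  for a in (.14,.18,.2,.22,.28): 
    q=proj("scene",W([[x,R*np.sin(.22-a)+t*np.cos(.22-a),.2+R*np.cos(.22-a)-t*np.sin(.22-a)] for R,t in((.16,.0),(.16,-.014),(.16,.014),(.09,0),(.05,0))]))+off
    print(x,a,q.round(1).tolist())
E
python3 -m inch '{"xyz":[[0.01,-0.042,-0.2],[0.01,-0.042,-0.35],[0.01,-0.042,-0.35]],"turn":[[0,0,0],[0,0,0],[0,0,0]],"claw":[-1,-1,-1]}'
```

```text
0.16 [0.05074211 0.14194744]
0.155 [0.0492348  0.11255119]
0.165 [0.05221171 0.16887063]
0.09 [0.05112033 0.05665647]
0.05 [0.05439006 0.22822622]
0.042 0.14 [[317.1, 190.2], [315.3, 192.7], [318.8, 187.8], [314.8, 203.3], [313.5, 210.4]]
0.042 0.18 [[316.3, 191.4], [314.5, 194.0], [318.0, 188.8], [314.3, 203.9], [313.3, 210.7]]
0.042 0.2 [[315.9, 192.0], [314.1, 194.6], [317.6, 189.4], [314.1, 204.2], [313.2, 210.9]]
0.042 0.22 [[315.5, 192.6], [313.7, 195.3], [317.2, 189.9], [313.9, 204.6], [313.1, 211.1]]
0.042 0.28 [[314.2, 194.5], [312.4, 197.3], [316.0, 191.7], [313.2, 205.6], [312.7, 211.7]]
0.045 0.14 [[317.8, 190.6], [316.1, 193.0], [319.5, 188.1], [315.5, 203.6], [314.3, 210.7]]
0.045 0.18 [[317.0, 191.7], [315.3, 194.3], [318.8, 189.2], [315.1, 204.2], [314.0, 211.0]]
0.045 0.2 [[316.6, 192.3], [314.9, 195.0], [318.4, 189.7], [314.9, 204.6], [313.9, 211.2]]
0.045 0.22 [[316.2, 192.9], [314.5, 195.6], [318.0, 190.3], [314.6, 204.9], [313.8, 211.4]]
0.045 0.28 [[315.0, 194.8], [313.2, 197.7], [316.8, 192.0], [314.0, 205.9], [313.4, 212.0]]
0.048 0.14 [[318.6, 190.9], [316.9,
[... 329 characters left out ...]
]]
0.048 0.28 [[315.8, 195.2], [314.0, 198.0], [317.6, 192.3], [314.7, 206.3], [314.1, 212.3]]
0.052 0.14 [[319.6, 191.3], [317.9, 193.8], [321.3, 188.9], [317.2, 204.3], [315.9, 211.4]]
0.052 0.18 [[318.8, 192.5], [317.1, 195.1], [320.5, 189.9], [316.8, 205.0], [315.7, 211.8]]
0.052 0.2 [[318.4, 193.1], [316.7, 195.7], [320.2, 190.5], [316.6, 205.3], [315.6, 212.0]]
0.052 0.22 [[318.0, 193.7], [316.2, 196.4], [319.8, 191.0], [316.4, 205.7], [315.5, 212.2]]
0.052 0.28 [[316.8, 195.6], [315.0, 198.5], [318.6, 192.8], [315.7, 206.7], [315.1, 212.7]]
time: 1.23
eef_pos: [0.554, -0.091, 0.3071]
eef_rot: [0.707, 0.708, -0.002, -0.003]
wrist_force: [0.3, 0.4, -0.7]
width: 0.0003
gripper_force: 0.0
```

```bash
python3 -m inch '{"xyz":[[0,0,0.3],[0,0,0.6],[0,0.2,0.9],[0.2,0.5,1],[0.5,0.8,1],[0.73,0.95,1],[0.73,0.95,1]],"turn":[[0,0,0],[0,0,0],[0,0,0],[0,0,0],[0,0,0],[0,0,0],[0,0,0]],"claw":[-1,-1,-1,-1,-1,-1,-1]}'
python3 -m inch '{"xyz":[[0,0,0.25],[0,0,0.4],[0,0,0.4]],"turn":[[0,0,0],[0,0,0],[0,0,0]],"claw":[-1,-1,-1]}'
python3 - <<'E'
from h import *
o=r.get_obs();im=r.read_camera("wrist");np.save("pics/w1.npy",im);np.save("pics/w1p.npy",np.r_[o["eef_pos"],o["eef_rot"]])
print(o["eef_pos"]);cv2.imwrite("pics/w1.png",im[:,:,::-1])
E
```

```text
time: 2.1
eef_pos: [0.7028, 0.101, 0.5115]
eef_rot: [0.706, 0.708, 0.0, 0.0]
wrist_force: [0.0, -0.5, 0.9]
width: -0.0002
gripper_force: 0.0
time: 2.48
eef_pos: [0.7008, 0.0987, 0.5968]
eef_rot: [0.707, 0.708, 0.003, 0.003]
wrist_force: [0.4, -0.0, 0.3]
width: 0.0001
gripper_force: 0.0
[0.70082726 0.09871457 0.59679284]
```

View pics/w1.png

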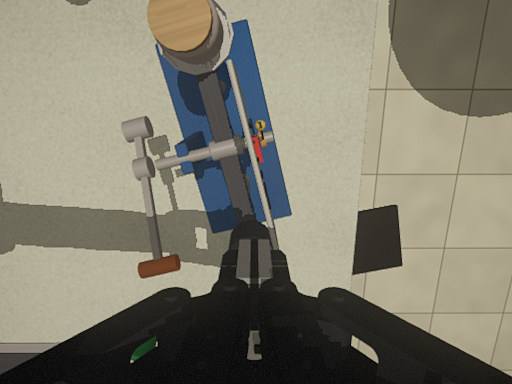

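Run:
```python
from h import *
from scipy.spatial.transform import Rotation as Ro
im=np.load("pics/w1.npy");p=np.load("pics/w1p.npy");i=r.camera_info("wrist");T=np.array(i["tool_from_camera"]);f=192/np.tan(np.radians(i["fov_y"]/2))
R=Ro.from_quat(p[3:]).as_matrix()
def wz(uv,z):
    d=R@T[:3,:3]@[(uv[0]-i["cx"])/f,(uv[1]-i["cy"])/f,1];o=R@T[:3,3]+p[:3];return o+d*(z-o[2])/d[2]
h=cv2.cvtColor(im,cv2.COLOR_RGB2HSV)
def cc(lo,hi,x0,y0,x1,y1,v):
    m=cv2.inRange(h,lo,hi);k=np.zeros_like(m);k[y0:y1,x0:x1]=m[y0:y1,x0:x1];n,l,s,c=cv2.connectedComponentsWithStats(k);print(v,[(s[j].tolist(),c[j].round(2).tolist()) for j in range(1,n) if s[j][4]>3])
    j=max(range(1,n),key=lambda j:s[j][4]);return c[j],l==j
def st(w): return (axes()@(w-O)).round(4)
b,_=cc((18,110,90),(34,255,255),245,110,280,132,"ball");F,m=cc((0,140,60),(6,255,255),240,125,280,175,"flag");B,_=cc((0,120,60),(14,255,255),130,250,190,285,"bar")
print("ball",st(wz(b,.2+.16*np.cos(.22))),"flag",st(wz(F,.359)),"bar",st(wz(B,.277+.01)),wz(B,.287))
r_=cv2.minAreaRect(np.argwhere(m)[:,::-1].astype(np.float32));print(r_,[st(wz(u,.359)).tolist() for u in cv2.boxPoints(r_)])
for z in (.34,.18+.2): print([st(wz(u,z)).tolist() for u in cv2.boxPoints(r_)])
```

```text
ball [([255, 120, 10, 11, 67], [259.96, 124.93])]
flag [([252, 135, 11, 27, 146], [257.12, 147.77])]
bar [([138, 254, 42, 24, 651], [158.83, 265.88])]
ball [0.0667 0.0376 0.3561] flag [0.0575 0.0139 0.359 ] bar [-0.1294 -0.1329  0.287 ] [ 0.56114051 -0.07451214  0.287     ]
((257.35296630859375, 148.41177368164062), (26.678918838500977, 6.305926322937012), 75.96376037597656) [[0.054, 0.0282, 0.359], [0.0611, 0.0282, 0.359], [0.0612, -0.0022, 0.359], [0.054, -0.0023, 0.359]]
[[0.0535, 0.026, 0.34], [0.0609, 0.026, 0.34], [0.061, -0.0059, 0.34], [0.0534, -0.0059, 0.34]]
[[0.0546, 0.0306, 0.38], [0.0613, 0.0305, 0.38], [0.0614, 0.0018, 0.38], [0.0545, 0.0018, 0.38]]
```

```bash
cat > est.py <<'E'
# usage: est.py REF RATE u1 u2 ... (z shifts just commanded, in row units); exits 1 once the rocker has lifted
import sys,json,os
from h import *
from scipy.optimize import least_squares
REF,RATE=float(sys.argv[1]),float(sys.argv[2]);u=[float(v) for v in sys.argv[3:]]
OFF=np.array([2.40,.14]);I,K,G0,D=.092,.70,.94,.03
S=json.load(open("st.json")); x=np.array(S["x"]);P=np.array(S["P"]);t=S["t"];z0=S["z"]
slope=lambda z:np.arcsin(np.clip((.213-z)/.16,-1,1))
wt=t+.125*np.arange(len(u)+1);wz=np.r_[z0,[z0+.2*v for v in u]]
def acc(a,v,w,s):return (K*(s+.5-a)-w*np.cos(a)+G0*np.sin(a)-D*v)/I
def step(x,s,h):
    a,v,w=x;v+=acc(a,v,w,s)*h;a+=v*h
    return np.array([0,max(v,0),w]) if a<0 else np.array([a,v,w])
def predict(x,P,t,t1):
    while t<t1-1e-6:
        h=min(.005,t1-t);x=step(x,slope(np.interp(t+h/2-.02,wt,wz)),h)
        F=np.eye(3);F[0,1]=h;F[1,0]=.24/I*h;F[1,1]-=D/I*h;F[1,2]=-h/I
        P=F@P@F.T+np.diag([1e-7,.004,.0001])*h;t+=h
    return x,P,t1
ms=[]
for _ in range(2):
    ti=r.get_obs()["time"];b,sc=ball(r.read_camera("scene"))
    x,P,t=predict(x,P,t,ti)
    if b is None: ms.append(None);continue
    a,e=angle(b,OFF);ms.append((round(float(a),3),round(float(e),2)))
    k=P[:,0]/(P[0,0]+.01**2);x=x+k*(a-x[0]);P=P-np.outer(k,P[0])
o=r.get_obs();x,P,t=predict(x,P,t,o["time"]);z=wz[-1];L=slope(z)+.5-x[0]
lift=S["lift"] or any(m and m[0]>.025 for m in ms)
if not lift: x=np.array([0,0,K*L+.012]);P=np.diag([1e-6,1e-6,.02**2])
json.dump(dict(x=x.tolist(),P=P.tolist(),t=t,z=z,lift=bool(lift)),open("st.json","w"))
print(f"t={t:.2f} meas={ms} a={x[0]:.3f} v={x[1]:.3f} W={x[2]:.3f} sd={np.sqrt(np.diag(P)).round(3)} z={z:.4f}/{o['eef_pos'][2]:.4f} s={slope(z):.3f} L={L:.3f} Fz={o['wrist_force'][2]:.1f} lift={lift}")
if lift:
    N=14
    def sim(sv):
        y=x.copy();A=[];s0=slope(z);sp=np.r_[s0,sv]
        for i in range(N*5):
            y=step(y,np.interp(i/5+.5-.16*.0-.16,range(N+1),sp),.025)
            if i%5==4:A.append(y[:2].copy())
        return np.array(A)
    ref=x[0]+np.clip(REF-x[0],-RATE*.125*np.arange(1,N+1),RATE*.125*np.arange(1,N+1))
    rv=np.r_[np.diff(np.r_[x[0],ref])/.125]
    g=least_squares(lambda sv:np.r_[(sim(sv)[:,0]-ref)*6,(sim(sv)[:,1]-rv)*2.5,np.diff(np.r_[slope(z),sv])*1.5],np.full(N,slope(z)))
    uz=(.213-.16*np.sin(g.x)-z)/.2
    print("u:",uz[:8].round(3).tolist(),"\na:",sim(g.x)[:8,0].round(3).tolist())
sys.exit(int(lift))
E
python3 -m inch '{"xyz":[[0,0,0],[-0.3,-0.4,-0.1],[-0.6,-0.75,-0.3],[-0.715,-0.95,-0.5],[-0.715,-0.95,-0.8],[-0.715,-0.95,-1],[-0.715,-0.95,-1]],"turn":[[0,0,0],[0,0,0],[0,0,0],[0,0,0],[0,0,0],[0,0,0],[0,0,0]],"claw":[-1,-1,-1,-1,-1,-1,-1]}'
python3 -m inch '{"xyz":[[0,0,-0.3],[0,0,-0.4],[0,0,-0.4]],"turn":[[0,0,0],[0,0,0],[0,0,0]],"claw":[-1,-1,-1]}'
python3 - <<'E'
from h import *
for _ in range(3):
    print(ball(r.read_camera("scene")))
o=r.get_obs();print(o["time"],o["eef_pos"],o["wrist_force"])
E
```

```text
time: 3.4
eef_pos: [0.555, -0.0927, 0.384]
eef_rot: [0.708, 0.707, -0.002, -0.004]
wrist_force: [-0.2, 0.3, 0.3]
width: 0.0
gripper_force: 0.0
time: 3.78
eef_pos: [0.557, -0.092, 0.3092]
eef_rot: [0.707, 0.707, -0.001, -0.002]
wrist_force: [-0.1, 0.4, 0.3]
width: -0.0
gripper_force: 0.0
(array([324.28971963, 188.60747664]), np.float64(428.0))
(array([324.27014218, 188.60900474]), np.float64(422.0))
(array([324.27033493, 188.61004785]), np.float64(418.0))
3.925 [ 0.55909417 -0.09256024  0.31422629] [-0.2632802  -0.24750901  1.41962248]
```

```bash
python3 -m inch '{"xyz":[[0,0,-0.1],[0,0,-0.2],[0,0,-0.3],[0,0,-0.4],[0,0,-0.5],[0,0,-0.55],[0,0,-0.55],[0,0,-0.55]],"turn":[[0,0,0],[0,0,0],[0,0,0],[0,0,0],[0,0,0],[0,0,0],[0,0,0],[0,0,0]],"claw":[-1,-1,-1,-1,-1,-1,-1,-1]}'
python3 - <<'E'
from h import *
import json
f=[]
for n in("scene","scene","side"):
    im=r.read_camera(n);print(ball(im));o=r.get_obs();f.append(np.r_[o["wrist_force"],o["eef_pos"]])
print(np.round(f,3),o["time"])
w=r.read_camera("wrist")
cv2.imwrite("pics/c2.png",np.hstack([cv2.resize(im[110:250,200:340,::-1],(384,384)),w[:,:410,::-1]]))
json.dump(dict(x=[0,0,.42],P=np.diag([1e-6,1e-6,4e-4]).tolist(),t=r.get_obs()["time"],z=.201,lift=False),open("st.json","w"))
E
```

```text
time: 4.92
eef_pos: [0.5579, -0.0922, 0.2019]
eef_rot: [0.707, 0.707, 0.0, -0.0]
wrist_force: [-2.0, 0.2, 1.9]
width: -0.0001
gripper_force: 1.2
(array([324.26415094, 188.62735849]), np.float64(424.0))
(array([324.26811594, 188.60144928]), np.float64(414.0))
(None, 0)
[[-2.481  0.788  2.766  0.558 -0.092  0.202]
 [-2.366 -0.112  2.541  0.558 -0.092  0.202]
 [-1.931  0.485  2.856  0.558 -0.092  0.202]] 5.075
```

View pics/c2.png

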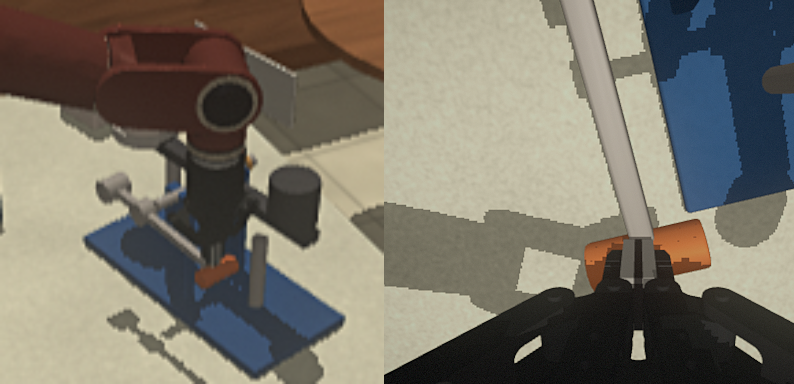

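```bash
cat > /dev/null; A='"turn":[[0,0,0],[0,0,0],[0,0,0]],"claw":[-1,-1,-1]'
python3 -m inch '{"xyz":[[0,0,-0.025],[0,0,-0.025],[0,0,-0.025]],"turn":[[0,0,0],[0,0,0],[0,0,0]],"claw":[-1,-1,-1]}' >/dev/null; python3 est.py .15 .15 -.025 -.025 -.025 && 
python3 -m inch '{"xyz":[[0,0,-0.025],[0,0,-0.025],[0,0,-0.025]],"turn":[[0,0,0],[0,0,0],[0,0,0]],"claw":[-1,-1,-1]}' >/dev/null && python3 est.py .15 .15 -.025 -.025 -.025 && 
python3 -m inch '{"xyz":[[0,0,-0.025],[0,0,-0.025],[0,0,-0.025]],"turn":[[0,0,0],[0,0,0],[0,0,0]],"claw":[-1,-1,-1]}' >/dev/null && python3 est.py .15 .15 -.025 -.025 -.025 && 
python3 -m inch '{"xyz":[[0,0,-0.025],[0,0,-0.025],[0,0,-0.025]],"turn":[[0,0,0],[0,0,0],[0,0,0]],"claw":[-1,-1,-1]}' >/dev/null && python3 est.py .15 .15 -.025 -.025 -.025
```

```text
t=5.60 meas=[(0.0, 0.01), (0.0, 0.02)] a=0.000 v=0.000 W=0.436 sd=[0.001 0.001 0.02 ] z=0.1960/0.1966 s=0.106 L=0.606 Fz=2.4 lift=False
t=6.08 meas=[(0.0, 0.01), (0.0, 0.02)] a=0.000 v=0.000 W=0.457 sd=[0.001 0.001 0.02 ] z=0.1910/0.1914 s=0.138 L=0.636 Fz=3.4 lift=False
t=6.55 meas=[(0.001, 0.02), (0.0, 0.01)] a=0.000 v=0.000 W=0.479 sd=[0.001 0.001 0.02 ] z=0.1860/0.1863 s=0.170 L=0.667 Fz=2.6 lift=False
t=7.03 meas=[(0.0, 0.01), (0.0, 0.01)] a=0.000 v=0.000 W=0.502 sd=[0.001 0.001 0.02 ] z=0.1810/0.1814 s=0.201 L=0.700 Fz=3.5 lift=False
```

```bash
sed -i 's/m\[0\]>.025/m[0]>.012/' est.py
python3 -m inch '{"xyz":[[0,0,-0.025],[0,0,-0.025],[0,0,-0.025]],"turn":[[0,0,0],[0,0,0],[0,0,0]],"claw":[-1,-1,-1]}' >/dev/null; python3 est.py .15 .15 -.025 -.025 -.025 && 
python3 -m inch '{"xyz":[[0,0,-0.025],[0,0,-0.025],[0,0,-0.025]],"turn":[[0,0,0],[0,0,0],[0,0,0]],"claw":[-1,-1,-1]}' >/dev/null && python3 est.py .15 .15 -.025 -.025 -.025 && 
python3 -m inch '{"xyz":[[0,0,-0.025],[0,0,-0.025],[0,0,-0.025]],"turn":[[0,0,0],[0,0,0],[0,0,0]],"claw":[-1,-1,-1]}' >/dev/null && python3 est.py .15 .15 -.025 -.025 -.025 && 
python3 -m inch '{"xyz":[[0,0,-0.025],[0,0,-0.025],[0,0,-0.025]],"turn":[[0,0,0],[0,0,0],[0,0,0]],"claw":[-1,-1,-1]}' >/dev/null && python3 est.py .15 .15 -.025 -.025 -.025
```

```text
t=7.50 meas=[(0.0, 0.0), (0.0, 0.01)] a=0.000 v=0.000 W=0.524 sd=[0.001 0.001 0.02 ] z=0.1760/0.1764 s=0.233 L=0.732 Fz=3.8 lift=False
t=7.97 meas=[(0.0, 0.01), (0.0, 0.02)] a=0.000 v=0.000 W=0.547 sd=[0.001 0.001 0.02 ] z=0.1710/0.1714 s=0.266 L=0.764 Fz=3.8 lift=False
t=8.45 meas=[(0.0, 0.02), (0.0, 0.02)] a=0.000 v=0.000 W=0.569 sd=[0.001 0.001 0.02 ] z=0.1660/0.1664 s=0.298 L=0.796 Fz=3.4 lift=False
t=8.93 meas=[(0.0, 0.0), (0.0, 0.01)] a=0.000 v=0.000 W=0.592 sd=[0.001 0.001 0.02 ] z=0.1610/0.1615 s=0.331 L=0.829 Fz=4.9 lift=False
```

```bash
python3 -m inch '{"xyz":[[0,0,-0.025],[0,0,-0.025],[0,0,-0.025]],"turn":[[0,0,0],[0,0,0],[0,0,0]],"claw":[-1,-1,-1]}' >/dev/null; python3 est.py .15 .15 -.025 -.025 -.025 && 
python3 -m inch '{"xyz":[[0,0,-0.025],[0,0,-0.025],[0,0,-0.025]],"turn":[[0,0,0],[0,0,0],[0,0,0]],"claw":[-1,-1,-1]}' >/dev/null && python3 est.py .15 .15 -.025 -.025 -.025 && 
python3 -m inch '{"xyz":[[0,0,-0.025],[0,0,-0.025],[0,0,-0.025]],"turn":[[0,0,0],[0,0,0],[0,0,0]],"claw":[-1,-1,-1]}' >/dev/null && python3 est.py .15 .15 -.025 -.025 -.025 && 
python3 -m inch '{"xyz":[[0,0,-0.025],[0,0,-0.025],[0,0,-0.025]],"turn":[[0,0,0],[0,0,0],[0,0,0]],"claw":[-1,-1,-1]}' >/dev/null && python3 est.py .15 .15 -.025 -.025 -.025
```

```text
t=9.40 meas=[(0.0, 0.01), (0.0, 0.02)] a=0.000 v=0.000 W=0.616 sd=[0.001 0.001 0.02 ] z=0.1560/0.1565 s=0.364 L=0.862 Fz=4.7 lift=False
t=9.88 meas=[(0.0, 0.0), (0.0, 0.01)] a=0.000 v=0.000 W=0.639 sd=[0.001 0.001 0.02 ] z=0.1510/0.1517 s=0.398 L=0.896 Fz=5.3 lift=False
t=10.35 meas=[(0.0, 0.01), (-0.001, 0.02)] a=0.000 v=0.000 W=0.664 sd=[0.001 0.001 0.02 ] z=0.1460/0.1468 s=0.432 L=0.931 Fz=6.2 lift=False
t=10.82 meas=[(0.006, 0.01), (0.005, 0.04)] a=0.000 v=0.000 W=0.683 sd=[0.001 0.001 0.02 ] z=0.1410/0.1419 s=0.467 L=0.958 Fz=4.8 lift=False
```

```bash
python3 - <<'E'
import json,numpy as np
S=json.load(open("st.json"));S.update(x=[.006,.005,.673],P=np.diag([1e-5,4e-4,1e-4]).tolist(),lift=True);json.dump(S,open("st.json","w"))
E
python3 -m inch '{"xyz":[[0,0,-0.01],[0,0,-0.01],[0,0,-0.01]],"turn":[[0,0,0],[0,0,0],[0,0,0]],"claw":[-1,-1,-1]}' >/dev/null; python3 est.py .15 .15 -.01 -.01 -.01
```

```text
t=11.30 meas=[(0.018, 0.05), (0.027, 0.03)] a=0.028 v=0.093 W=0.671 sd=[0.009 0.045 0.011] z=0.1390/0.1399 s=0.481 L=0.953 Fz=5.7 lift=True
u: [-0.01, 0.013, 0.03, 0.039, 0.051, 0.076, 0.103, 0.097] 
a: [0.043, 0.061, 0.081, 0.1, 0.12, 0.136, 0.148, 0.152]
```

```bash
sed -i 's/+.01\*\*2/+.006**2/' est.py
python3 -m inch '{"xyz":[[0,0,-0.005],[0,0,0.013],[0,0,0.03]],"turn":[[0,0,0],[0,0,0],[0,0,0]],"claw":[-1,-1,-1]}' >/dev/null; python3 est.py .15 .15 -.005 .013 .03
```

```text
t=11.78 meas=[(0.099, 0.04), (0.112, 0.29)] a=0.123 v=0.242 W=0.666 sd=[0.006 0.043 0.01 ] z=0.1450/0.1460 s=0.439 L=0.816 Fz=2.3 lift=True
u: [0.121, 0.12, 0.079, 0.043, 0.031, 0.032, 0.034, 0.035] 
a: [0.148, 0.161, 0.162, 0.159, 0.156, 0.154, 0.153, 0.152]
```

```bash
python3 -m inch '{"xyz":[[0,0,0.12],[0,0,0.12],[0,0,0.08]],"turn":[[0,0,0],[0,0,0],[0,0,0]],"claw":[-1,-1,-1]}' >/dev/null; python3 est.py .15 .15 .12 .12 .08
```

```text
t=12.25 meas=[(0.17, 0.24), (0.17, 0.24)] a=0.168 v=-0.042 W=0.669 sd=[0.006 0.04  0.009] z=0.1610/0.1593 s=0.331 L=0.663 Fz=2.4 lift=True
u: [-0.025, -0.077, -0.068, -0.053, -0.047, -0.046, -0.047, -0.048] 
a: [0.161, 0.154, 0.151, 0.15, 0.15, 0.15, 0.15, 0.15]
```

```bash
python3 -m inch '{"xyz":[[0,0,-0.025],[0,0,-0.075],[0,0,-0.068]],"turn":[[0,0,0],[0,0,0],[0,0,0]],"claw":[-1,-1,-1]}' >/dev/null; python3 est.py .15 .15 -.025 -.075 -.068
```

```text
t=12.72 meas=[(0.174, 0.04), (0.194, 0.1)] a=0.192 v=0.127 W=0.657 sd=[0.006 0.04  0.009] z=0.1474/0.1476 s=0.422 L=0.731 Fz=4.3 lift=True
u: [0.23, 0.117, 0.007, -0.005, 0.017, 0.031, 0.035, 0.034] 
a: [0.2, 0.188, 0.172, 0.162, 0.158, 0.156, 0.155, 0.154]
```

```bash
python3 -m inch '{"xyz":[[0,0,0.2],[0,0,0.13],[0,0,0.02]],"turn":[[0,0,0],[0,0,0],[0,0,0]],"claw":[-1,-1,-1]}' >/dev/null; python3 est.py .15 .15 .2 .13 .02
```

```text
t=13.20 meas=[(0.2, 0.11), (0.196, 0.12)] a=0.193 v=-0.061 W=0.657 sd=[0.006 0.04  0.009] z=0.1514/0.1494 s=0.395 L=0.703 Fz=3.2 lift=True
u: [0.081, 0.028, -0.025, -0.02, 0.003, 0.013, 0.015, 0.014] 
a: [0.183, 0.169, 0.158, 0.152, 0.151, 0.151, 0.151, 0.151]
```

```bash
python3 -m inch '{"xyz":[[0,0,0.08],[0,0,0.03],[0,0,-0.025]],"turn":[[0,0,0],[0,0,0],[0,0,0]],"claw":[-1,-1,-1]}' >/dev/null; python3 est.py .15 .15 .08 .03 -.025
```

```text
t=13.68 meas=[(0.163, 0.02), (0.163, 0.22)] a=0.159 v=-0.033 W=0.656 sd=[0.006 0.04  0.009] z=0.1464/0.1464 s=0.429 L=0.770 Fz=3.4 lift=True
u: [0.048, 0.034, 0.034, 0.037, 0.039, 0.039, 0.039, 0.039] 
a: [0.156, 0.154, 0.152, 0.152, 0.151, 0.151, 0.151, 0.151]
```

```bash
python3 -m inch '{"xyz":[[0,0,0.048],[0,0,0.034],[0,0,0.034]],"turn":[[0,0,0],[0,0,0],[0,0,0]],"claw":[-1,-1,-1]}' >/dev/null; python3 est.py .15 .15 .048 .034 .034
```

```text
t=14.15 meas=[(0.149, 0.08), (0.149, 0.09)] a=0.148 v=-0.014 W=0.658 sd=[0.006 0.04  0.009] z=0.1532/0.1538 s=0.383 L=0.735 Fz=4.0 lift=True
u: [-0.011, -0.001, 0.004, 0.004, 0.003, 0.003, 0.003, 0.003] 
a: [0.147, 0.148, 0.149, 0.149, 0.149, 0.149, 0.15, 0.15]
```

Well balanced; longer calls now.

```bash
python3 -m inch '{"xyz":[[0,0,-0.01],[0,0,0],[0,0,0.004],[0,0,0.004]],"turn":[[0,0,0],[0,0,0],[0,0,0],[0,0,0]],"claw":[-1,-1,-1,-1]}' >/dev/null; python3 est.py .15 .15 -.01 0 .004 .004
```

```text
t=14.75 meas=[(0.134, 0.1), (0.133, 0.07)] a=0.131 v=-0.042 W=0.661 sd=[0.006 0.042 0.01 ] z=0.1540/0.1544 s=0.378 L=0.747 Fz=3.3 lift=True
u: [-0.085, -0.014, 0.009, 0.005, -0.001, -0.004, -0.004, -0.004] 
a: [0.13, 0.135, 0.141, 0.144, 0.146, 0.147, 0.147, 0.148]
```

```bash
python3 -m inch '{"xyz":[[0,0,-0.085],[0,0,-0.02],[0,0,0.009]],"turn":[[0,0,0],[0,0,0],[0,0,0]],"claw":[-1,-1,-1]}' >/dev/null; python3 est.py .15 .15 -.085 -.02 .009
```

```text
t=15.22 meas=[(0.162, 0.04), (0.171, 0.06)] a=0.176 v=0.131 W=0.653 sd=[0.006 0.04  0.009] z=0.1558/0.1582 s=0.366 L=0.690 Fz=2.7 lift=True
u: [0.156, 0.045, -0.023, -0.024, -0.012, -0.006, -0.004, -0.005] 
a: [0.184, 0.177, 0.167, 0.16, 0.157, 0.155, 0.154, 0.153]
```

```bash
python3 -m inch '{"xyz":[[0,0,0.155],[0,0,0.045],[0,0,-0.02]],"turn":[[0,0,0],[0,0,0],[0,0,0]],"claw":[-1,-1,-1]}' >/dev/null; python3 est.py .15 .15 .155 .045 -.02
```

```text
t=15.70 meas=[(0.132, 0.07), (0.124, 0.22)] a=0.113 v=-0.215 W=0.665 sd=[0.006 0.04  0.009] z=0.1518/0.1502 s=0.393 L=0.779 Fz=3.4 lift=True
u: [-0.212, -0.088, 0.033, 0.038, 0.017, 0.005, 0.002, 0.003] 
a: [0.099, 0.109, 0.125, 0.135, 0.14, 0.142, 0.144, 0.145]
```

```bash
python3 -m inch '{"xyz":[[0,0,-0.2],[0,0,-0.09],[0,0,0.02]],"turn":[[0,0,0],[0,0,0],[0,0,0]],"claw":[-1,-1,-1]}' >/dev/null; python3 est.py .15 .15 -.2 -.09 .02
```

```text
t=16.18 meas=[(0.131, 0.07), (0.149, 0.1)] a=0.155 v=0.207 W=0.655 sd=[0.006 0.04  0.009] z=0.1558/0.1591 s=0.366 L=0.710 Fz=3.9 lift=True
u: [0.146, 0.062, 0.0, -0.016, -0.013, -0.009, -0.007, -0.007] 
a: [0.172, 0.173, 0.166, 0.161, 0.158, 0.156, 0.154, 0.153]
```

```bash
python3 -m inch '{"xyz":[[0,0,0.11],[0,0,0.055],[0,0,0.0]],"turn":[[0,0,0],[0,0,0],[0,0,0]],"claw":[-1,-1,-1]}' >/dev/null; python3 est.py .15 .15 .11 .055 .0
```

```text
t=16.65 meas=[(0.149, 0.09), (0.138, 0.13)] a=0.134 v=-0.152 W=0.667 sd=[0.006 0.04  0.009] z=0.1558/0.1539 s=0.366 L=0.732 Fz=3.4 lift=True
u: [-0.159, -0.069, -0.017, -0.008, -0.013, -0.018, -0.019, -0.019] 
a: [0.122, 0.125, 0.133, 0.139, 0.142, 0.144, 0.145, 0.147]
```

```bash
python3 -m inch '{"xyz":[[0,0,-0.1],[0,0,-0.05],[0,0,-0.012]],"turn":[[0,0,0],[0,0,0],[0,0,0]],"claw":[-1,-1,-1]}' >/dev/null; python3 est.py .15 .15 -.1 -.05 -.012
```

```text
t=17.12 meas=[(0.129, 0.05), (0.129, 0.05)] a=0.131 v=0.029 W=0.658 sd=[0.006 0.04  0.009] z=0.1534/0.1561 s=0.382 L=0.751 Fz=3.7 lift=True
u: [-0.036, 0.016, 0.019, 0.008, 0.002, 0.001, 0.001, 0.002] 
a: [0.136, 0.142, 0.146, 0.148, 0.148, 0.148, 0.149, 0.149]
```

```bash
python3 -m inch '{"xyz":[[0,0,-0.03],[0,0,0.005],[0,0,0.01]],"turn":[[0,0,0],[0,0,0],[0,0,0]],"claw":[-1,-1,-1]}' >/dev/null; python3 est.py .155 .15 -.03 .005 .01
```

```text
t=17.60 meas=[(0.145, 0.3), (0.15, 0.11)] a=0.151 v=0.035 W=0.658 sd=[0.006 0.04  0.009] z=0.1554/0.1559 s=0.368 L=0.718 Fz=3.1 lift=True
u: [0.003, 0.006, -0.001, -0.006, -0.007, -0.007, -0.006, -0.006] 
a: [0.154, 0.156, 0.156, 0.156, 0.155, 0.155, 0.155, 0.155]
```

```bash
python3 -m inch '{"xyz":[[0,0,0.005],[0,0,0.006],[0,0,0]],"turn":[[0,0,0],[0,0,0],[0,0,0]],"claw":[-1,-1,-1]}' >/dev/null; python3 est.py .155 .15 .005 .006 0
python3 - <<'E'
from h import *
im=r.read_camera("scene");cv2.imwrite("pics/ptr2.png",cv2.resize(im[165:225,290:350,::-1],(600,600),interpolation=0))
E
```

```text
t=18.07 meas=[(0.163, 0.02), (0.163, 0.03)] a=0.164 v=0.013 W=0.656 sd=[0.006 0.04  0.009] z=0.1554/0.1555 s=0.368 L=0.704 Fz=2.4 lift=True
u: [0.03, -0.004, -0.011, -0.008, -0.005, -0.004, -0.004, -0.004] 
a: [0.164, 0.161, 0.158, 0.157, 0.157, 0.156, 0.156, 0.156]
```

View pics/ptr2.png

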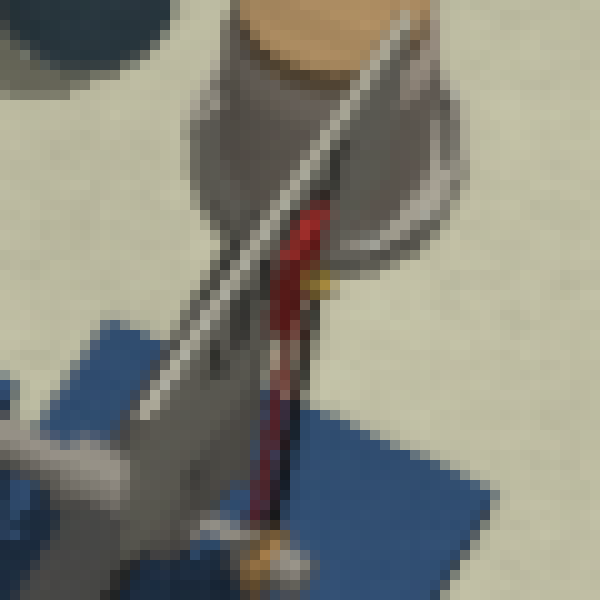

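```bash
python3 -m inch '{"xyz":[[0,0,0.025],[0,0,0.005],[0,0,-0.005]],"turn":[[0,0,0],[0,0,0],[0,0,0]],"claw":[-1,-1,-1]}' >/dev/null; python3 est.py .155 .15 .025 .005 -.005
```

```text
t=18.60 meas=[(0.15, 0.13), (0.149, 0.08)] a=0.146 v=-0.049 W=0.658 sd=[0.006 0.04  0.009] z=0.1544/0.1543 s=0.375 L=0.729 Fz=3.6 lift=True
u: [-0.058, -0.015, 0.003, 0.004, 0.001, -0.001, -0.001, -0.001] 
a: [0.143, 0.145, 0.149, 0.151, 0.152, 0.153, 0.153, 0.154]
```

```bash
python3 -m inch '{"xyz":[[0,0,-0.04],[0,0,-0.012],[0,0,0]],"turn":[[0,0,0],[0,0,0],[0,0,0]],"claw":[-1,-1,-1]}' >/dev/null; python3 est.py .155 .15 -.04 -.012 0
```

```text
t=19.07 meas=[(0.149, 0.05), (0.149, 0.11)] a=0.151 v=0.026 W=0.655 sd=[0.006 0.04  0.009] z=0.1544/0.1556 s=0.375 L=0.724 Fz=2.7 lift=True
u: [0.006, 0.012, 0.007, 0.002, 0.001, 0.001, 0.001, 0.002] 
a: [0.154, 0.155, 0.156, 0.155, 0.155, 0.155, 0.155, 0.155]
```

```bash
python3 -m inch '{"xyz":[[0,0,0.006],[0,0,0.01],[0,0,0.005]],"turn":[[0,0,0],[0,0,0],[0,0,0]],"claw":[-1,-1,-1]}' >/dev/null; python3 est.py .155 .15 .006 .01 .005
```

```text
t=19.55 meas=[(0.131, 0.05), (0.13, 0.05)] a=0.125 v=-0.084 W=0.662 sd=[0.006 0.04  0.009] z=0.1554/0.1555 s=0.368 L=0.743 Fz=3.8 lift=True
u: [-0.14, -0.051, 0.015, 0.012, -0.003, -0.01, -0.011, -0.01] 
a: [0.121, 0.13, 0.141, 0.146, 0.149, 0.15, 0.151, 0.152]
```

```bash
python3 -m inch '{"xyz":[[0,0,-0.1],[0,0,-0.04],[0,0,0]],"turn":[[0,0,0],[0,0,0],[0,0,0]],"claw":[-1,-1,-1]}' >/dev/null; python3 est.py .155 .15 -.1 -.04 0
```

```text
t=20.02 meas=[(0.148, 0.12), (0.149, 0.09)] a=0.155 v=0.098 W=0.654 sd=[0.006 0.04  0.009] z=0.1554/0.1583 s=0.368 L=0.713 Fz=3.5 lift=True
u: [0.062, 0.031, 0.003, -0.005, -0.005, -0.003, -0.002, -0.002] 
a: [0.164, 0.164, 0.162, 0.16, 0.158, 0.157, 0.157, 0.156]
```

```bash
python3 -m inch '{"xyz":[[0,0,0.045],[0,0,0.022],[0,0,0]],"turn":[[0,0,0],[0,0,0],[0,0,0]],"claw":[-1,-1,-1]}' >/dev/null; python3 est.py .155 .15 .045 .022 0
```

```text
t=20.50 meas=[(0.145, 0.16), (0.133, 0.07)] a=0.132 v=-0.106 W=0.664 sd=[0.006 0.04  0.009] z=0.1554/0.1550 s=0.368 L=0.736 Fz=3.1 lift=True
u: [-0.14, -0.051, 0.002, 0.003, -0.006, -0.011, -0.012, -0.012] 
a: [0.125, 0.132, 0.14, 0.145, 0.148, 0.15, 0.151, 0.152]
```

```bash
python3 -m inch '{"xyz":[[0,0,-0.09],[0,0,-0.035],[0,0,-0.007]],"turn":[[0,0,0],[0,0,0],[0,0,0]],"claw":[-1,-1,-1]}' >/dev/null; python3 est.py .155 .15 -.09 -.035 -.007
```

```text
t=20.98 meas=[(0.131, 0.18), (0.131, 0.08)] a=0.133 v=0.026 W=0.658 sd=[0.006 0.04  0.009] z=0.1540/0.1564 s=0.378 L=0.745 Fz=3.7 lift=True
u: [-0.046, 0.009, 0.022, 0.011, 0.002, -0.0, 0.0, 0.001] 
a: [0.138, 0.145, 0.15, 0.152, 0.153, 0.153, 0.154, 0.154]
```

```bash
python3 -m inch '{"xyz":[[0,0,-0.035],[0,0,0],[0,0,0.01]],"turn":[[0,0,0],[0,0,0],[0,0,0]],"claw":[-1,-1,-1]}' >/dev/null; python3 est.py .155 .15 -.035 0 .01
```

```text
t=21.45 meas=[(0.145, 0.3), (0.145, 0.28)] a=0.147 v=0.017 W=0.659 sd=[0.006 0.04  0.009] z=0.1560/0.1569 s=0.364 L=0.718 Fz=2.8 lift=True
u: [-0.024, -0.004, -0.004, -0.008, -0.01, -0.011, -0.01, -0.01] 
a: [0.149, 0.152, 0.153, 0.154, 0.154, 0.154, 0.154, 0.155]
```

```bash
python3 -m inch '{"xyz":[[0,0,-0.022],[0,0,-0.006],[0,0,-0.006]],"turn":[[0,0,0],[0,0,0],[0,0,0]],"claw":[-1,-1,-1]}' >/dev/null; python3 est.py .155 .15 -.022 -.006 -.006
```

```text
t=21.93 meas=[(0.164, 0.26), (0.163, 0.26)] a=0.166 v=0.039 W=0.657 sd=[0.006 0.04  0.009] z=0.1548/0.1552 s=0.372 L=0.706 Fz=3.1 lift=True
u: [0.057, 0.008, -0.008, -0.007, -0.004, -0.002, -0.002, -0.002] 
a: [0.168, 0.165, 0.161, 0.159, 0.158, 0.157, 0.157, 0.156]
```

```bash
python3 -m inch '{"xyz":[[0,0,0.045],[0,0,0.01],[0,0,0]],"turn":[[0,0,0],[0,0,0],[0,0,0]],"claw":[-1,-1,-1]}' >/dev/null; python3 est.py .155 .15 .045 .01 0
```

```text
t=22.40 meas=[(0.164, 0.24), (0.164, 0.25)] a=0.162 v=-0.026 W=0.657 sd=[0.006 0.04  0.009] z=0.1548/0.1551 s=0.372 L=0.710 Fz=3.5 lift=True
u: [0.002, -0.014, -0.01, -0.004, -0.002, -0.002, -0.002, -0.002] 
a: [0.159, 0.156, 0.155, 0.155, 0.155, 0.155, 0.155, 0.155]
```

```bash
python3 -m inch '{"xyz":[[0,0,0.01],[0,0,0.01],[0,0,0]],"turn":[[0,0,0],[0,0,0],[0,0,0]],"claw":[-1,-1,-1]}' >/dev/null; python3 est.py 0 .1 .01 .01 0
```

```text
t=22.88 meas=[(0.152, 0.11), (0.145, 0.27)] a=0.144 v=-0.055 W=0.657 sd=[0.006 0.04  0.009] z=0.1548/0.1549 s=0.372 L=0.728 Fz=4.5 lift=True
u: [0.023, 0.005, -0.012, -0.02, -0.023, -0.026, -0.03, -0.033] 
a: [0.136, 0.123, 0.11, 0.096, 0.083, 0.07, 0.058, 0.045]
```

```bash
python3 -m inch '{"xyz":[[0,0,0.018],[0,0,0.002],[0,0,-0.014]],"turn":[[0,0,0],[0,0,0],[0,0,0]],"claw":[-1,-1,-1]}' >/dev/null; python3 est.py 0 .1 .018 .002 -.014
```

```text
t=23.35 meas=[(0.123, 0.29), (0.119, 0.3)] a=0.115 v=-0.072 W=0.655 sd=[0.006 0.04  0.009] z=0.1520/0.1516 s=0.391 L=0.776 Fz=4.3 lift=True
u: [0.019, 0.008, -0.005, -0.011, -0.015, -0.018, -0.022, -0.025] 
a: [0.105, 0.093, 0.08, 0.067, 0.054, 0.041, 0.028, 0.016]
```

```bash
python3 -m inch '{"xyz":[[0,0,0.014],[0,0,0.004],[0,0,-0.008]],"turn":[[0,0,0],[0,0,0],[0,0,0]],"claw":[-1,-1,-1]}' >/dev/null; python3 est.py 0 .1 .014 .004 -.008
```

```text
t=23.82 meas=[(0.088, 0.16), (0.088, 0.19)] a=0.083 v=-0.071 W=0.653 sd=[0.006 0.04  0.009] z=0.1504/0.1503 s=0.402 L=0.819 Fz=4.0 lift=True
u: [0.02, 0.008, -0.004, -0.011, -0.018, -0.027, -0.027, -0.013] 
a: [0.073, 0.061, 0.047, 0.034, 0.021, 0.01, 0.0, 0.0]
```

```bash
python3 -m inch '{"xyz":[[0,0,0.012],[0,0,0.002],[0,0,-0.008]],"turn":[[0,0,0],[0,0,0],[0,0,0]],"claw":[-1,-1,-1]}' >/dev/null; python3 est.py 0 .1 .012 .002 -.008
```

```text
t=24.30 meas=[(0.036, 0.04), (0.022, 0.03)] a=0.017 v=-0.163 W=0.659 sd=[0.006 0.04  0.009] z=0.1488/0.1492 s=0.413 L=0.896 Fz=5.3 lift=True
u: [0.0, 0.0, 0.0, 0.0, 0.0, 0.0, 0.0, 0.0] 
a: [0.0, 0.0, 0.0, 0.0, 0.0, 0.0, 0.0, 0.0]
```

```bash
python3 -m inch '{"xyz":[[0,0,0],[0,0,0.02],[0,0,0.04],[0,0,0.06],[0,0,0.06],[0,0,0.06]],"turn":[[0,0,0],[0,0,0],[0,0,0],[0,0,0],[0,0,0],[0,0,0]],"claw":[-1,-1,-1,-1,-1,-1]}' >/dev/null; python3 est.py 0 .1 0 .02 .04 .06 .06 .06
```

```text
t=25.15 meas=[(0.0, 0.01), (0.0, 0.01)] a=0.000 v=0.000 W=0.659 sd=[0.006 0.046 0.01 ] z=0.1608/0.1610 s=0.332 L=0.832 Fz=2.7 lift=True
u: [0.0, 0.0, 0.0, 0.0, 0.0, 0.0, 0.0, 0.0] 
a: [0.0, 0.0, 0.0, 0.0, 0.0, 0.0, 0.0, 0.0]
```

```bash
python3 -m inch '{"xyz":[[0,0,0.05],[0,0,0.1],[0,0,0.15],[0,0,0.2],[0,0,0.25],[0,0,0.3],[0,0,0.35],[0,0,0.4]],"turn":[[0,0,0],[0,0,0],[0,0,0],[0,0,0],[0,0,0],[0,0,0],[0,0,0],[0,0,0]],"claw":[-1,-1,-1,-1,-1,-1,-1,-1]}'
python3 -m inch '{"xyz":[[0,0,0.05],[0,0,0.1],[0,0,0.15],[0,0,0.2],[0,0,0.24],[0,0,0.28],[0,0,0.35],[0,0,0.45]],"turn":[[0,0,0],[0,0,0],[0,0,0],[0,0,0],[0,0,0],[0,0,0],[0,0,0],[0,0,0]],"claw":[-1,-1,-1,-1,-1,-1,-1,-1]}'
python3 -m inch '{"xyz":[[0,0,0.15],[0,0,0.3],[0,0,0.3],[0,0,0.3],[0,0,0.3],[0,0,0.3],[0,0,0.3],[0,0,0.3]],"turn":[[0,0,0],[0,0,0],[0,0,0],[0,0,0],[0,0,0],[0,0,0],[0,0,0],[0,0,0]],"claw":[-1,-1,-1,-1,-1,-1,-1,-1]}'
python3 - <<'E'
from h import *
im=r.read_camera("scene");print(ball(im));s=r.read_camera("side")
cv2.imwrite("pics/end.png",np.hstack([cv2.resize(im[130:295,225:365,::-1],(400,440)),cv2.resize(s[110:250,200:340,::-1],(400,440))]))
E
```

```text
time: 26.15
eef_pos: [0.5578, -0.0921, 0.2414]
eef_rot: [0.707, 0.707, -0.0, -0.0]
wrist_force: [0.0, 0.7, 1.5]
width: 0.0002
gripper_force: 0.6
time: 27.15
eef_pos: [0.5577, -0.0924, 0.3317]
eef_rot: [0.707, 0.707, -0.0, -0.0]
wrist_force: [-0.7, -0.5, -0.0]
width: -0.0001
gripper_force: 0.0
time: 28.15
eef_pos: [0.5579, -0.0924, 0.3909]
eef_rot: [0.707, 0.707, -0.0, -0.0]
wrist_force: [0.1, -0.5, 0.5]
width: -0.0001
gripper_force: 0.0
(array([324.29009434, 188.60377358]), np.float64(424.0))
```

View pics/end.png

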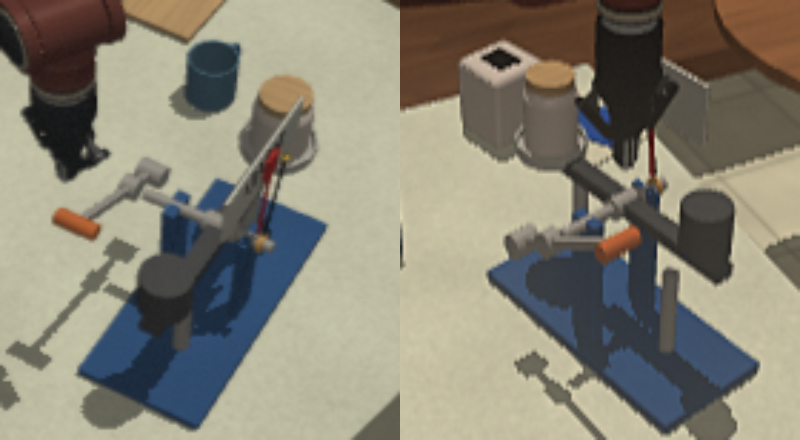

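The lever is back in its free position with its bar where it started. The ball is at its rest pixel (324.3, 188.6), the jar stands in its pan, and the gripper is clear. I'm handing the job in.

```bash
python3 -c "
from cell import r
print(r.finish_job())"
```

```text
the job is handed in; nothing more can be done
None
```

The job is handed in, but no verdict came back: by camera the ball stayed within about 0.05 rad of the flag's estimated setting (about 0.15 rad, with ±0.0875 rad allowed) from about 12 s to 23 s, then the rocker came down gently at about 0.2 rad/s, and the lever was let go with the jar still standing.

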